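# Draw the spirit level out past the parts box

### The arm

A 6-joint arm with a two-finger parallel gripper is mounted at the origin on the work surface. World frame = base frame: x ahead of the robot, y to its left, z up, the work surface at z = 0. Lengths are in m, angles in rad, forces in N, time in s.
With the tool pointing down it reaches from about 0.35 to 0.725 m from the base axis. Payload 4.3 kg.
Tool frame: the origin (TCP) lies midway between the tips of the shut fingers; the grasp point (between the pads) lies 19 mm behind it; z points along the fingers, y is the direction in which the jaws open and shut (so a half turn about z gives the same grasp; the last joint's range is limited). The gripper opens to 85 mm and grips with 20 to 120 N. Pads are 22 mm wide; open, the fingers measure 114 mm over their backs; the gripper's body (76 mm by 85 mm) begins 54 mm behind the grasp point. The pads swing forward as they close: fully open they stand 13 mm farther back than shut.
Start: joints at [1.162, 0.377, 0.081, 1.274, 0, 1.46], TCP at [0.169, 0.55, 0.231] pointing down, gripper open.
Joint ranges: [-2.72, 2.72], [-0.84, 1.66], [-1.02, 1.22], [-1.77, 2.12], [-1.37, 1.28], [-3.14, 3.14]. Speed limits (rad/s): [2.57, 2.57, 3.14, 3.14, 3.14, 3.14].

### API

Orientations are given as a unit quaternion [x, y, z, w].
In Python, from plant import env gives the robot as it stands.
- The arm moves only by the tool apply_moves, never from a script. Its argument "motion" is a list of rows, each an object with "dp": the shift along the tool's x, y, z in mm, a list of three; "delta_rot": the turn, a rotation vector about the tool's x, y, z in degrees, a list of three; "fingers": the closure, from 0 (fully open) to 1 (shut). In form: [{"dp": [x, y, z], "delta_rot": [ax, ay, az], "fingers": fingers}, ...]. A call has exactly 8 rows; each row is the pose to reach, as a shift and turn from the pose commanded when the call began, along the tool's axes at that moment; what a row does not reach only later rows make up. A row lasts 1/10 s, in which the tool goes at most 50 mm and 8.59 degrees, less where a joint would pass 70% of its speed; a pose out of reach is approached as far as the arm can. A call with a gripper value outside its range is refused whole. The fingers move at their own pace and stop on an object; the grip force is fixed at half the most. Time passes only in rows, so rows that repeat a pose let the fingers close, or fill a call up. It gives the time, the measured TCP pose, the force and the opening at its end, in the units of the state.
- env.state(): the state, without advancing time (a new reading comes with each control period).
- env.read_camera(name): name is "scene" or "top" or "wrist"; returns a dict with "frame" (480x640x3 uint8, blue, green, red), "range_z" (480x640 float32, m along the optical axis (not along the pixel's ray), 0 where there is no reading), "mtx" (3x3 intrinsics, pixels), "R" (3x3) and "t" (3): a world point X has camera coordinates R X + t; the wrist camera has in their place "T_tool_cam" (4x4, takes a point from camera to tool coordinates, whose origin is the TCP and whose axes are the flange's). Camera axes: x right, y down, z forward; pixel columns grow to the right and rows downward; lengths in m; the calibration is good to about 2 mm. A picture is of the moment at which its call begins: read the wrist's pose just before it.
- env.job_done(): hands the job in, once; it reports no verdict.
Trained networks look in a picture, given as the dict that the camera call returned (one of the last four; its "shot" number tells which), for a name from the list of things; names that differ only in an ending like _2 or _b are one class to them, and where a whole thing is asked for, a point or a joint stands for the part that bears it (a point fixed in the world has none). Each returns a list of dicts, best first, with "score" (0 to 1); they miss things now and then, are a little off and sometimes report something else, mostly with a low value. They report only what shows in the picture. A call takes as long as a camera call. They do not tell look-alikes from the thing itself.
- env.recognise(target, picture): "location" ([x, y, z] in m, in world coordinates, good to about 4 mm: the middle of the surface that is visible of it).
- env.pinpoint(target, picture): "location" ([x, y, z] in m, in world coordinates, good to about 4 mm: a listed point, or the origin of a listed thing).
The state is a dict: "time_s": time; "q": joint angles; "qvel": joint speeds; "effort": joint torques, N m; "tool_pos": TCP position; "ee_rot": TCP orientation; "wrist_force": force on the tool from outside, world axes, zero at the start; "wrist_torque": the same for the moment, N m; "width": finger opening in m.
Only numpy, scipy, OpenCV 4.12 (cv2) and the standard library are available. Lean on these libraries where they do the work, as an engineer would, in place of code of your own. Each camera call takes 0.05 s, during which the arm holds its last target.

### The job

The small spirit level lies on the floor of the grey tray, one end tucked under the clear parts box that is clipped into the tray. First lower the half-open clear flap gently until it is fully closed, so that your hand has room; then grip the level in the open half of the tray, tip it up and draw it out on the slant through the opening. Finish still holding it: keep it steady in the gripper, level (roughly horizontal) and at least 5 cm above the tray's rim, with the flap still closed and the screwdriver, hex keys and tape measure left where they lie.

Things in the scene. Friction and masses are not known exactly. Their poses are not given: they have to be found in the camera images.
- tray: Grey plastic tool tray, open on top, fixed to the bench. Outside 268 long (its x) x 198 wide (y) x 88 mm high; walls and floor 4 mm, so inside 260 x 190 mm, floor 4 mm above the bench. A rim flange 6 mm thick stands out 8 mm all round. Origin: centre of its underside; its x points away from the robot (turned by the tray's yaw), z up.
- box_edge (a point): Middle of the lower edge, next to the opening, of the clear plastic parts box fixed in the tray's near end (empty compartments). The box spans tray x -130 to -30 mm, the full inside width, z 62 (underside, this point: x -30, z 62) to 87 mm; below it the tray is hollow, 58 mm high.
- opening (a point): Middle of the tray's opening, at rim height (tray x 50, y 0, z 88 mm). The opening is 160 mm long in tray x (-30 to +130, from the parts box to the far wall) and 190 mm wide in y.
- flap (a joint): Hinge angle of the clear flap of the parts box in rad: 0 fully closed (lying flat on the parts box), growing as its free edge rises; it starts half open, about 1.0 to 1.35, and opens to 2.2 at most. The hinge is stiff, so the flap stays where it is left; pushing it needs about 1 N at the free edge.
- flap_hinge (a point): Middle of the flap's hinge line, at tray x = -30, z = 88.5 mm; the hinge line runs along the tray's y. From here the closed flap reaches 104 mm towards the robot (tray -x), is 194 mm wide (97 mm either side) and 3 mm thick, its underside at the height of the hinge line; it swings up and away from the robot as it opens.
- flap_edge (a point): Middle of the flap's free edge, on its upper face, 104 mm from the hinge line and 3 mm above the underside (moves with the flap). A blue finger tab 44 mm wide goes on 13 mm beyond it.
- level_center (a point): Centre (also of mass) of the small aluminium spirit level, 230 long (x) x 38 wide (y) x 18 mm thick (z), about 0.18 kg; black end caps, green vials. It lies loose and flat on the tray floor (centre 13 mm above the bench), its x nearly along the tray's x, its narrow sides, 38 mm apart, facing the tray's side walls. Its near 75 to 95 mm lie beneath the parts box.
- level_far_end (a point): Centre of the level's end face that lies in the open half of the tray, 115 mm from its centre along its +x.
- level_near_end (a point): Centre of the level's other end face, beneath the parts box, 115 mm from its centre along its -x.
- screwdriver_grip (a point): Handle of a yellow-handled screwdriver lying on the bench on the tray's left (+y) side; leave alone.
- hex_center (a point): Centre of the black holder of a stainless hex key set, 24 x 66 x 14 mm, its keys reaching up to 82 mm away, lying on the bench on the tray's right (-y) side; leave alone.
- tape_center (a point): Centre of an orange tape measure, 68 x 34 x 58 mm high, on the bench on the tray's right (-y) side; leave alone.
Mind the look-alikes: they are no part of the job. Leave any purple look-alike of the part that bears level_center alone.

How it is judged:
By the outcome, as a careful person would: the job done as asked, in the order asked, and still so for the second after the job is handed in, while the arm keeps its last pose, push and grip.
It also fails if it takes over 51 s, if anything falls off the work surface, if the arm or the gripper's body presses on something with over 40 N, if the wrist force passes 120 N, or if a joint passes its speed limit or range.

## Working session

There is one attempt and no reset: what is moved stays moved. The work goes in short steps, Python scripts to look and compute and a tool call to move; the robot and the scene stay as the last step left them, time stands still between calls to the robot, and variables do not carry over. Pictures are saved under pics/ and viewed, and the job is handed in when it is done.

Besides the shell and the picture viewer there is one more tool, called after "Request:" as name([rows], argument=value, ...), one row to a line, values as JSON. apply_moves: Moves the arm, as the interface text tells. Its arguments: {"type":"object","properties":{"motion":{"type":"array","items":{"type":"object","properties":{"dp":{"type":"array","items":{"type":"number"}},"delta_rot":{"type":"array","items":{"type":"number"}},"fingers":{"type":"number"}}}}},"required":["motion"]}

```bash
mkdir -p pics; ls; cat > h.py <<'E'
import numpy as np, cv2
from plant import env
from scipy.spatial.transform import Rotation as R
def px2w(c,u,v,z=None):
    K=c["mtx"]; z=c["range_z"][int(v),int(u)] if z is None else z
    p=np.array([(u-K[0,2])/K[0,0]*z,(v-K[1,2])/K[1,1]*z,z])
    return c["R"].T@(p-c["t"])
def w2px(c,X):
    p=c["R"]@np.array(X)+c["t"]; p=c["mtx"]@p; return p[:2]/p[2]
E
python3 - <<'E'
from h import *
s=env.state(); print(s)
for n in ["scene","top"]:
    c=env.read_camera(n); cv2.imwrite(f"pics/{n}1.png",c["frame"])
    for t in ["box_edge","opening","flap_hinge","flap_edge","level_center","level_far_end","level_near_end","tray","screwdriver_grip","hex_center","tape_center"]:
        print(n,t,[(np.round(d["location"],3).tolist(),round(d["score"],2), np.round(w2px(c,d["location"])).tolist()) for d in env.pinpoint(t,c)[:3]])
E
```

```text
pics
{'time_s': 0.0, 'q': array([ 1.16169318e+00,  3.78064863e-01,  7.96648930e-02,  1.27437242e+00,
       -1.67841126e-05,  1.46051381e+00]), 'qvel': array([-1.01093636e-03,  3.90392147e-06,  1.65627221e-03, -7.60857034e-04,
       -8.00756408e-04, -1.12309086e-03]), 'effort': array([ 1.37908651e-04, -4.63599944e+01,  2.69879097e+01,  2.06078676e-02,
        7.62649097e-05,  8.58970026e-06]), 'tool_pos': array([0.16901527, 0.54894395, 0.23037492]), 'ee_rot': array([ 1.48854963e-01,  9.88858546e-01, -9.57057565e-04, -2.45599961e-04]), 'wrist_force': array([ 0.95219763,  1.03223191, -0.53583886]), 'wrist_torque': array([-0.044708  , -0.00460706,  0.01574049]), 'width': 0.08515024007363371}
scene box_edge [([0.54, -0.11, 0.062], 0.57, [290.0, 212.0])]
scene opening [([0.623, -0.117, 0.088], 0.95, [257.0, 218.0]), ([0.541, -0.107, 0.093], 0.54, [289.0, 202.0])]
scene flap_hinge [([0.541, -0.106, 0.091], 0.95, [290.0, 203.0])]
scene flap_edge [([0.483, -0.104, 0.174], 0.83, [309.0, 162.0])]
scene level_center [([0.562, -0.098, 0.012], 0.93, [287.0, 236.0]), ([0.288, -0.25, 0.006], 0.85,
[... 984 characters left out ...]
0.006], 0.65, [238.0, 374.0]), ([0.786, 0.148, 0.01], 0.64, [265.0, 133.0])]
top level_far_end [([0.891, 0.095, 0.013], 0.94, [289.0, 85.0]), ([0.359, 0.302, 0.01], 0.91, [191.0, 338.0]), ([0.435, 0.288, 0.008], 0.83, [199.0, 299.0])]
top level_near_end [([0.241, -0.141, 0.009], 0.97, [417.0, 393.0]), ([0.218, 0.121, 0.008], 0.96, [283.0, 409.0]), ([0.663, 0.338, 0.008], 0.88, [176.0, 192.0])]
top tray [([0.563, -0.109, -0.005], 0.75, [391.0, 232.0])]
top screwdriver_grip [([0.485, 0.089, 0.016], 0.77, [296.0, 271.0])]
top hex_center [([0.439, -0.358, 0.007], 0.6, [519.0, 287.0])]
top tape_center [([0.602, -0.361, 0.028], 0.92, [516.0, 206.0]), ([0.542, -0.108, 0.063], 0.34, [395.0, 236.0])]
```

View pics/scene1.png

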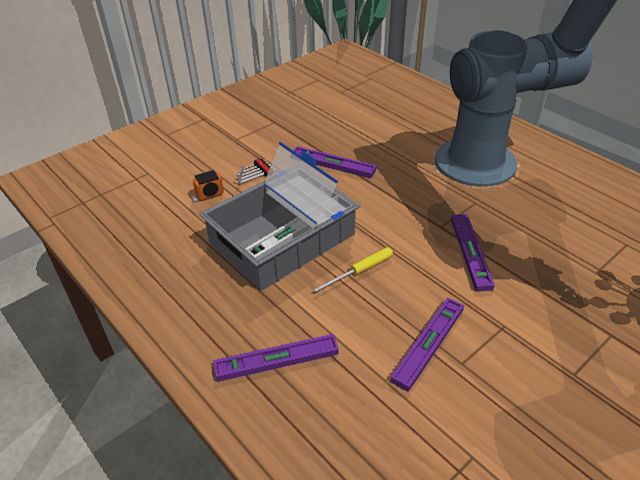

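View pics/top1.png

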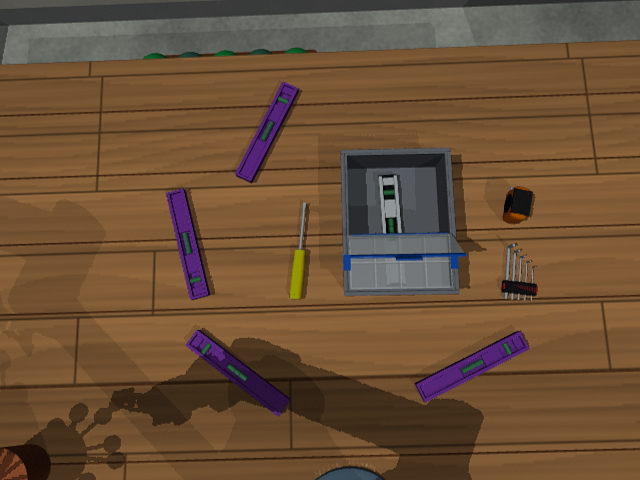

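```bash
python3 - <<'E'
from h import *
c=env.read_camera("top"); f=c["frame"]
cv2.imwrite("pics/crop1.png",cv2.resize(f[140:305,330:475],None,fx=3.6,fy=3.6,interpolation=cv2.INTER_CUBIC))
np.save("/tmp/top.npy",c["range_z"])
print(c["mtx"],-c["R"].T@c["t"],c["R"])
# silver level pixels: world z map inside tray
zz=c["range_z"]; 
pts=[];
K=c["mtx"]
v,u=np.mgrid[140:305,330:475]
z=zz[140:305,330:475]
P=np.stack([(u-K[0,2])/K[0,0]*z,(v-K[1,2])/K[1,1]*z,z],-1).reshape(-1,3)
W=(P-c["t"])@c["R"]
Z=W[:,2]
for lo,hi in [(0,.01),(.014,.03),(.08,.095),(.1,.2)]:
    m=(Z>lo)&(Z<hi); print(lo,hi,m.sum(),W[m].min(0),W[m].max(0))
m=(Z>.015)&(Z<.029)&(W[:,0]>.56)&(W[:,0]<.685)&(abs(W[:,1]+.1)<.05)
A=W[m]; print(len(A),np.median(A[:,2]))
r=cv2.minAreaRect(A[:,:2].astype(np.float32)*1000); print(r)
for x0 in np.arange(.565,.68,.015):
    q=A[(A[:,0]>=x0)&(A[:,0]<x0+.015)]; print(round(x0,3),len(q), q[:,1].min() if len(q) else 0,q[:,1].max() if len(q) else 0)
m=(Z>.08)&(Z<.097)
r=cv2.minAreaRect(W[m][:,:2].astype(np.float32)*1000); print("rim",r)
m=Z>.1
r=np.polyfit(W[m][:,0],W[m][:,2],1); print("flap slope",r, np.arctan(r[0]), W[m][:,2].max())
E
```

```text
[[481.92148337   0.         318.3507897 ]
 [  0.         481.92148337 240.23222712]
 [  0.           0.           1.        ]] [0.37968043 0.02668292 0.9854505 ] [[-0.03109193 -0.9992953  -0.02102849]
 [-0.98489984  0.0342153  -0.16971041]
 [ 0.17031031  0.01543434 -0.9852696 ]]
0 0.01 8930 [ 4.08759332e-01 -2.96799123e-01  4.18458804e-07] [0.7669061  0.02252341 0.0098807 ]
0.014 0.03 1345 [ 0.55392962 -0.20961705  0.01400179] [ 0.70211542 -0.02254927  0.02994016]
0.08 0.095 3872 [ 0.42578863 -0.2212656   0.08000121] [ 0.71194708 -0.00353425  0.09499222]
0.1 0.2 2474 [ 0.47811143 -0.20790593  0.10005496] [ 0.53759891 -0.0139843   0.19320363]
902 0.020111811646145228
((619.906005859375, -106.95894622802734), (119.3004379272461, 39.23038864135742), 1.2577394247055054)
0.565 99 -0.12723798567062505 -0.08845523571788914
0.58 111 -0.12719412892940526 -0.08822794427360953
0.595 130 -0.12538508588467745 -0.08814980165230114
0.61 131 -0.12597495044195425 -0.08752337733686034
0.625 96 -0.1251613894039597 -0.0874513222342506
0.64 96 -0.12535959614631928 -0.08669188135084203
0.655 117 -0.12508611178366297 -0.08701773289473097
0.67 87 -0.1236096052770041 -0.08632344025588957
rim ((569.245361328125, -112.3635025024414), (214.60716247558594, 283.98956298828125), 89.07331848144531)
flap slope [-5.06738545  2.72502893] -1.3759593533339536 0.9854505005770948
```

View pics/crop1.png

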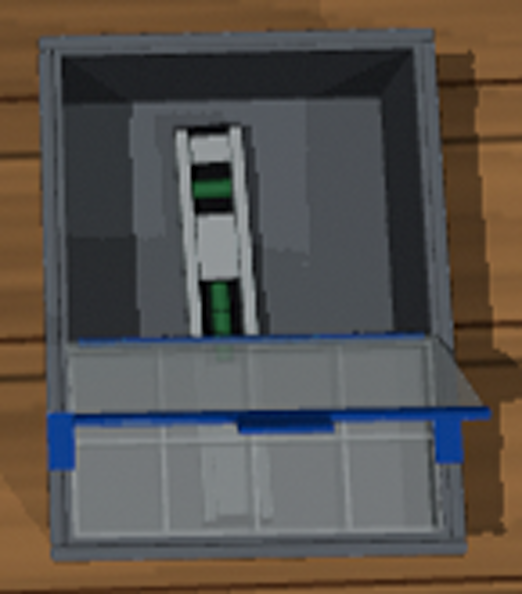

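```bash
cat > p.py <<'E'
# plan helper: cmd pose kept in /tmp/cmd.npz ; targets -> tool-axis rows
from h import *
import os
F="/tmp/cmd.npz"
def get():
    d=np.load(F); return d["p"],R.from_quat(d["q"])
def setc(p,r): np.savez(F,p=p,q=r.as_quat())
if not os.path.exists(F): setc(np.array([.169,.55,.231]),R.from_quat([.14886,.98886,0,0]))
def upd(dp,rot):
    p,r=get(); setc(p+r.apply(np.array(dp)/1000),r*R.from_rotvec(np.array(rot),degrees=True))
def rot(yaw,pitch):  # tool y along world y turned by yaw; pitch>0: fingertips tip towards +x (deg)
    base=R.from_matrix(np.array([[-1,0,0],[0,1,0],[0,0,-1.]]).T)
    return R.from_euler("z",yaw,degrees=True)*R.from_euler("y",-pitch,degrees=True)*base
def rows(T):
    p,r=get()
    for P,Q in T:
        d=r.inv().apply(np.array(P)-p)*1000; o=(r.inv()*Q).as_rotvec(degrees=True)
        print(np.round(d,1).tolist(),np.round(o,1).tolist())
E
python3 - <<'E'
from p import *
p,r=get(); print(r.as_matrix().round(3)); print(rot(0,0).as_matrix(), rot(0,20).as_matrix().round(2))
rows([([.512,-.112,.231],rot(0,0)),([.512,-.112,.200],rot(0,0))])
E
```

```text
[[-0.956  0.294  0.   ]
 [ 0.294  0.956  0.   ]
 [ 0.     0.    -1.   ]]
[[-1.  0.  0.]
 [ 0.  1.  0.]
 [ 0.  0. -1.]] [[-0.94  0.    0.34]
 [ 0.    1.    0.  ]
 [-0.34  0.   -0.94]]
[-522.7, -531.7, 0.0] [0.0, 0.0, -17.1]
[-522.7, -531.7, 31.0] [0.0, 0.0, -17.1]
```

Request:
apply_moves([
  {"dp": [-15,-15,0],"delta_rot": [0,0,-1],"fingers": 1},
  {"dp": [-35,-35,0],"delta_rot": [0,0,-2],"fingers": 1},
  {"dp": [-60,-60,0],"delta_rot": [0,0,-3],"fingers": 1},
  {"dp": [-90,-90,0],"delta_rot": [0,0,-4],"fingers": 1},
  {"dp": [-120,-120,0],"delta_rot": [0,0,-5],"fingers": 1},
  {"dp": [-150,-150,0],"delta_rot": [0,0,-6],"fingers": 1},
  {"dp": [-180,-180,0],"delta_rot": [0,0,-7],"fingers": 1},
  {"dp": [-210,-210,0],"delta_rot": [0,0,-8],"fingers": 1},
])

```text
time_s: 2.05
tool_pos: [0.3087, 0.2856, 0.2315]
ee_rot: [0.079, 0.997, 0.0, 0.0]
wrist_force: [1.3, 0.0, 0.0]
width: 0.0004
```

```bash
python3 - <<'E'
from p import *
upd([-210,-210,0],[0,0,-8])
s=env.state(); print(get()[0],get()[1].as_quat(),s["tool_pos"],s["ee_rot"],s["q"],s["time_s"])
rows([([.512,-.112,.225],rot(0,0))])
E
```

```text
[0.30786862 0.28748237 0.231     ] [0.07951786 0.99683344 0.         0.        ] [0.30868071 0.2855833  0.23153226] [7.89192813e-02 9.96880910e-01 2.58042902e-04 3.64090259e-04] [ 5.95488777e-01  6.51369203e-02 -3.18665897e-01  1.18610249e+00
 -5.16720512e-05  7.53491636e-01] 2.05
[-264.9, -362.1, 6.0] [0.0, 0.0, -9.1]
```

Request:
apply_moves([
  {"dp": [-22,-30,0],"delta_rot": [0,0,-1],"fingers": 1},
  {"dp": [-44,-60,0],"delta_rot": [0,0,-2],"fingers": 1},
  {"dp": [-66,-90,0],"delta_rot": [0,0,-3],"fingers": 1},
  {"dp": [-88,-120,0],"delta_rot": [0,0,-4],"fingers": 1},
  {"dp": [-110,-150,0],"delta_rot": [0,0,-5],"fingers": 1},
  {"dp": [-132,-180,0],"delta_rot": [0,0,-6],"fingers": 1},
  {"dp": [-154,-210,0],"delta_rot": [0,0,-7],"fingers": 1},
  {"dp": [-176,-240,0],"delta_rot": [0,0,-8],"fingers": 1},
])

```text
time_s: 2.85
tool_pos: [0.4444, 0.0207, 0.2315]
ee_rot: [0.01, 1.0, 0.0, 0.0]
wrist_force: [0.4, 0.4, -0.2]
width: -0.0002
```

```bash
python3 - <<'E'
from p import *
upd([-176,-240,0],[0,0,-8])
s=env.state(); print(get()[0],get()[1].as_quat(),s["tool_pos"],s["ee_rot"],s["q"],s["time_s"])
rows([([.516,-.112,.225],rot(0,0)),([.512,-.112,.18],rot(0,0))])
E
```

```text
[0.44359518 0.0226158  0.231     ] [0.00978858 0.99995209 0.         0.        ] [0.44442273 0.02067401 0.23150805] [9.53574938e-03 9.99954469e-01 1.01035911e-04 3.44155184e-04] [-9.64614530e-02  1.14167873e-01 -2.63995021e-01  1.19196526e+00
  2.61065299e-04 -7.73895768e-02] 2.85
[-75.0, -133.2, 6.0] [0.0, 0.0, -1.1]
[-71.0, -133.3, 51.0] [0.0, 0.0, -1.1]
```

Request:
apply_moves([
  {"dp": [-18,-28,0],"delta_rot": [0,0,-0.3],"fingers": 1},
  {"dp": [-36,-56,0],"delta_rot": [0,0,-0.6],"fingers": 1},
  {"dp": [-54,-84,0],"delta_rot": [0,0,-0.9],"fingers": 1},
  {"dp": [-68,-112,0],"delta_rot": [0,0,-1.1],"fingers": 1},
  {"dp": [-75,-133,0],"delta_rot": [0,0,-1.1],"fingers": 1},
  {"dp": [-75,-133,10],"delta_rot": [0,0,-1.1],"fingers": 1},
  {"dp": [-75,-133,20],"delta_rot": [0,0,-1.1],"fingers": 1},
  {"dp": [-75,-133,30],"delta_rot": [0,0,-1.1],"fingers": 1},
])

```text
time_s: 3.65
tool_pos: [0.5155, -0.1112, 0.2001]
ee_rot: [-0.0, 1.0, 0.0, -0.001]
wrist_force: [-0.3, 0.6, 0.1]
width: -0.0
```

```bash
python3 - <<'E'
from p import *
upd([-75,-133,30],[0,0,-1.1])
s=env.state(); print(get()[0],get()[1].as_quat(),s["tool_pos"],s["ee_rot"],s["wrist_force"],s["time_s"])
c=env.read_camera("scene"); cv2.imwrite("pics/s2.png",cv2.resize(c["frame"][60:300,160:400],None,fx=2.5,fy=2.5))
H=np.array([.538,-.112,.0885])
T=[]
for th in [1.0,.9,.8,.7,.6,.5,.4,.3,.2,.1,0]:
    d=.09
    k=np.array([-d*np.cos(th)+.003*np.sin(th)+.011,0,d*np.sin(th)+.003*np.cos(th)])+H
    print(th,k.round(4)); T.append((k,rot(0,0)))
rows(T)
E
```

```text
[ 0.51597717 -0.11182693  0.201     ] [1.89420898e-04 9.99999982e-01 0.00000000e+00 0.00000000e+00] [ 0.51549756 -0.11121892  0.20012922] [-2.32550309e-04  9.99999728e-01  4.51458179e-04 -5.35328636e-04] [-0.28250805  0.56671164  0.13409598] 3.65
1.0 [ 0.5029 -0.112   0.1659]
0.9 [ 0.4954 -0.112   0.1609]
0.8 [ 0.4884 -0.112   0.1552]
0.7 [ 0.4821 -0.112   0.1488]
0.6 [ 0.4764 -0.112   0.1418]
0.5 [ 0.4715 -0.112   0.1343]
0.4 [ 0.4673 -0.112   0.1263]
0.3 [ 0.4639 -0.112   0.118 ]
0.2 [ 0.4614 -0.112   0.1093]
0.1 [ 0.4597 -0.112   0.1005]
0 [ 0.459  -0.112   0.0915]
[13.1, -0.2, 35.1] [0.0, 0.0, -0.0]
[20.6, -0.2, 40.1] [0.0, 0.0, -0.0]
[27.5, -0.2, 45.8] [0.0, 0.0, -0.0]
[33.9, -0.2, 52.2] [0.0, 0.0, -0.0]
[39.6, -0.2, 59.2] [0.0, 0.0, -0.0]
[44.5, -0.2, 66.7] [0.0, 0.0, -0.0]
[48.7, -0.2, 74.7] [0.0, 0.0, -0.0]
[52.1, -0.2, 83.0] [0.0, 0.0, -0.0]
[54.6, -0.2, 91.7] [0.0, 0.0, -0.0]
[56.2, -0.2, 100.5] [0.0, 0.0, -0.0]
[57.0, -0.2, 109.5] [0.0, 0.0, -0.0]
```

View pics/s2.png

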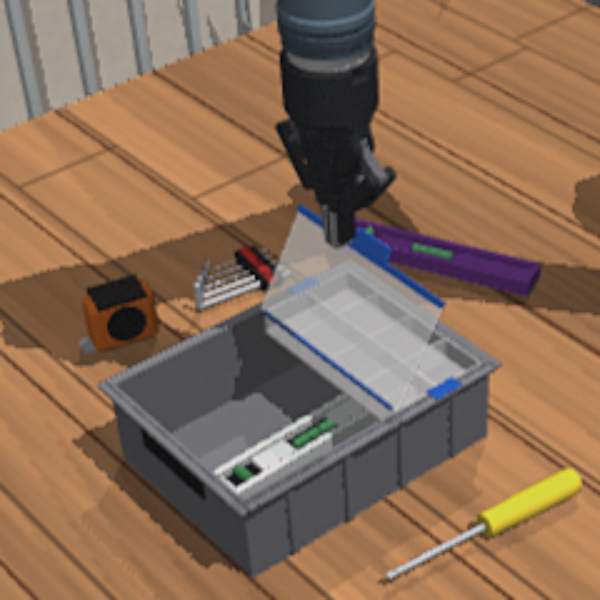

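Request:
apply_moves([
  {"dp": [3,0,12],"delta_rot": [0,0,0],"fingers": 1},
  {"dp": [7,0,24],"delta_rot": [0,0,0],"fingers": 1},
  {"dp": [11,0,33],"delta_rot": [0,0,0],"fingers": 1},
  {"dp": [14.5,0,36],"delta_rot": [0,0,0],"fingers": 1},
  {"dp": [18,0,38.5],"delta_rot": [0,0,0],"fingers": 1},
  {"dp": [21,0,41],"delta_rot": [0,0,0],"fingers": 1},
  {"dp": [24,0,43.5],"delta_rot": [0,0,0],"fingers": 1},
  {"dp": [27.5,0,46],"delta_rot": [0,0,0],"fingers": 1},
])

```text
time_s: 4.5
tool_pos: [0.489, -0.1124, 0.1555]
ee_rot: [0.0, 1.0, -0.0, 0.001]
wrist_force: [0.5, 1.2, 0.2]
width: -0.0
```

Request:
apply_moves([
  {"dp": [3,0,3],"delta_rot": [0,0,0],"fingers": 1},
  {"dp": [6.5,0,6.5],"delta_rot": [0,0,0],"fingers": 1},
  {"dp": [9,0,10],"delta_rot": [0,0,0],"fingers": 1},
  {"dp": [12,0,13.5],"delta_rot": [0,0,0],"fingers": 1},
  {"dp": [14.5,0,17],"delta_rot": [0,0,0],"fingers": 1},
  {"dp": [17,0,21],"delta_rot": [0,0,0],"fingers": 1},
  {"dp": [19,0,25],"delta_rot": [0,0,0],"fingers": 1},
  {"dp": [21,0,29],"delta_rot": [0,0,0],"fingers": 1},
])

```text
time_s: 5.3
tool_pos: [0.4674, -0.1122, 0.1259]
ee_rot: [0.0, 1.0, 0.0, -0.0]
wrist_force: [-0.4, 0.4, 1.7]
width: 0.0002
```

```bash
python3 - <<'E'
from p import *
upd([27.5,0,46],[0,0,0]);upd([21,0,29],[0,0,0])
s=env.state(); print(get()[0],s["tool_pos"],s["wrist_force"],s["time_s"])
c=env.read_camera("scene"); cv2.imwrite("pics/s3.png",cv2.resize(c["frame"][60:300,160:400],None,fx=2.5,fy=2.5))
print(env.pinpoint("flap_edge",c)[:2])
E
```

```text
[ 0.46747718 -0.11180856  0.126     ] [ 0.4674182  -0.11220401  0.12586437] [-0.3696527   0.37113275  1.67522022] 5.3
[{'location': [0.4433, -0.1054, 0.127], 'score': 0.57}]
```

View pics/s3.png

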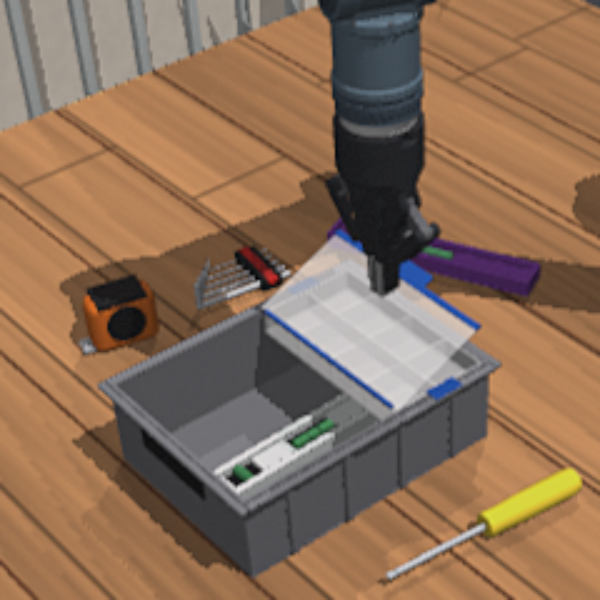

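Request:
apply_moves([
  {"dp": [2,0,4],"delta_rot": [0,0,0],"fingers": 1},
  {"dp": [3.5,0,8],"delta_rot": [0,0,0],"fingers": 1},
  {"dp": [5,0,12.5],"delta_rot": [0,0,0],"fingers": 1},
  {"dp": [6,0,17],"delta_rot": [0,0,0],"fingers": 1},
  {"dp": [7,0,21.5],"delta_rot": [0,0,0],"fingers": 1},
  {"dp": [8,0,26],"delta_rot": [0,0,0],"fingers": 1},
  {"dp": [8,0,30],"delta_rot": [0,0,0],"fingers": 1},
  {"dp": [8,0,33],"delta_rot": [0,0,0],"fingers": 1},
])

```text
time_s: 6.2
tool_pos: [0.4593, -0.1122, 0.0927]
ee_rot: [0.0, 1.0, 0.0, -0.0]
wrist_force: [0.0, -0.1, 1.0]
width: -0.0002
```

Request:
apply_moves([
  {"dp": [0,0,1],"delta_rot": [0,0,0],"fingers": 1},
  {"dp": [0,0,1.5],"delta_rot": [0,0,0],"fingers": 1},
  {"dp": [0,0,2],"delta_rot": [0,0,0],"fingers": 1},
  {"dp": [0,0,2.5],"delta_rot": [0,0,0],"fingers": 1},
  {"dp": [0,0,3],"delta_rot": [0,0,0],"fingers": 1},
  {"dp": [0,0,3.5],"delta_rot": [0,0,0],"fingers": 1},
  {"dp": [0,0,3.5],"delta_rot": [0,0,0],"fingers": 1},
  {"dp": [0,0,3.5],"delta_rot": [0,0,0],"fingers": 1},
])

```text
time_s: 7.0
tool_pos: [0.4596, -0.1122, 0.0913]
ee_rot: [0.0, 1.0, -0.0, 0.0]
wrist_force: [-5.2, 1.5, 13.2]
width: 0.0
```

```bash
python3 - <<'E'
from p import *
upd([8,0,33],[0,0,0]);upd([0,0,3.5],[0,0,0])
s=env.state(); print(get()[0],s["tool_pos"],s["wrist_force"],s["time_s"])
c=env.read_camera("scene"); cv2.imwrite("pics/s4.png",cv2.resize(c["frame"][60:300,160:400],None,fx=2.5,fy=2.5))
print(env.pinpoint("flap_edge",c)[:2])
E
```

```text
[ 0.45947718 -0.11180553  0.0895    ] [ 0.45961644 -0.11219077  0.09129588] [-5.15409834  1.50262231 13.1979485 ] 7.0
[{'location': [0.4319, -0.1055, 0.0897], 'score': 0.61}, {'location': [0.5994, -0.3565, 0.0297], 'score': 0.39}]
```

View pics/s4.png

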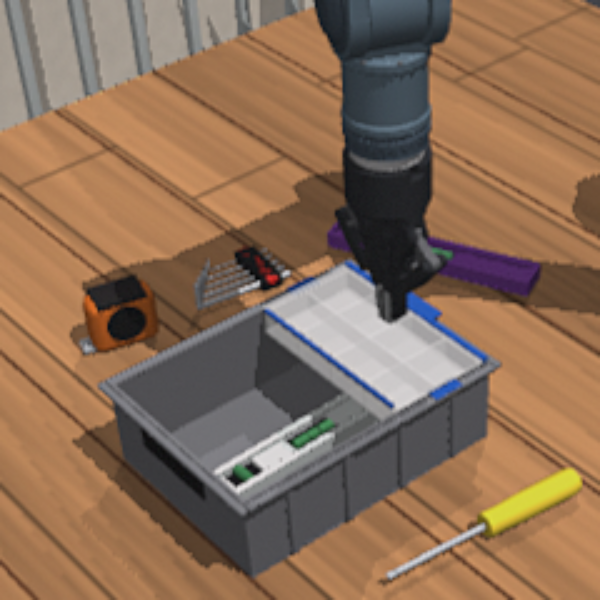

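```bash
python3 - <<'E'
from p import *
rows([([.462,-.112,.14],rot(0,0)),([.622,-.107,.16],rot(1.3,0)),([.622,-.107,.09],rot(1.3,0))])
E
```

```text
[-2.5, -0.2, -50.5] [0.0, 0.0, -0.0]
[-162.5, 4.9, -70.5] [0.0, 0.0, -1.3]
[-162.5, 4.9, -0.5] [0.0, 0.0, -1.3]
```

Request:
apply_moves([
  {"dp": [0,0,-10],"delta_rot": [0,0,0],"fingers": 1},
  {"dp": [0,0,-30],"delta_rot": [0,0,0],"fingers": 1},
  {"dp": [-15,0,-50],"delta_rot": [0,0,0],"fingers": 1},
  {"dp": [-45,2,-65],"delta_rot": [0,0,-0.4],"fingers": 1},
  {"dp": [-80,3,-70],"delta_rot": [0,0,-0.8],"fingers": 0.5},
  {"dp": [-115,4,-70],"delta_rot": [0,0,-1],"fingers": 0},
  {"dp": [-145,5,-70],"delta_rot": [0,0,-1.3],"fingers": 0},
  {"dp": [-162.5,5,-70],"delta_rot": [0,0,-1.3],"fingers": 0},
])

```text
time_s: 7.9
tool_pos: [0.6248, -0.1072, 0.1599]
ee_rot: [-0.012, 1.0, -0.0, 0.001]
wrist_force: [-0.0, 0.3, 0.8]
width: 0.0583
```

```bash
python3 - <<'E'
from p import *
upd([-162.5,5,-70],[0,0,-1.3])
s=env.state(); print(get()[0],s["tool_pos"],s["wrist_force"],s["time_s"],s["width"])
c=env.read_camera("scene"); cv2.imwrite("pics/s5.png",cv2.resize(c["frame"][60:300,160:400],None,fx=2.5,fy=2.5))
print(env.pinpoint("flap_edge",c)[:2])
s=env.state()
w=env.read_camera("wrist"); cv2.imwrite("pics/w5.png",w["frame"])
T=w["T_tool_cam"]; print(T.round(3))
Rt=R.from_quat(s["ee_rot"]).as_matrix()
K=w["mtx"];v,u=np.mgrid[0:480,0:640];z=w["range_z"]
P=np.stack([(u-K[0,2])/K[0,0]*z,(v-K[1,2])/K[1,1]*z,z],-1).reshape(-1,3)
W=(P@T[:3,:3].T+T[:3,3])@Rt.T+s["tool_pos"]
ok=(z.reshape(-1)>0)
m=ok&(W[:,2]>.016)&(W[:,2]<.028)&(W[:,0]>.55)&(W[:,0]<.69)&(abs(W[:,1]+.107)<.04)
print(m.sum())
if m.sum()>50:
  A=W[m]; print(np.median(A[:,2]),cv2.minAreaRect((A[:,:2]*1000).astype(np.float32)))
  for x0 in np.arange(.55,.69,.02):
    q=A[(A[:,0]>=x0)&(A[:,0]<x0+.02)]
    if len(q): print(round(x0,3),len(q),q[:,1].min().round(4),q[:,1].max().round(4),q[:,0].max().round(4))
E
```

```text
[ 0.62197906 -0.10686709  0.1595    ] [ 0.624836   -0.10718266  0.15992133] [-0.00483418  0.34721107  0.8211281 ] 7.9 0.05828200728937198
[{'location': [0.433, -0.1054, 0.0867], 'score': 0.77}]
[[ 0.    -0.962 -0.275  0.07 ]
 [ 1.     0.     0.     0.001]
 [-0.    -0.275  0.962 -0.142]
 [ 0.     0.     0.     1.   ]]
7673
0.020411039024931743 ((613.5390014648438, -103.57495880126953), (127.30364227294922, 38.08523178100586), 1.2929809093475342)
0.55 1178 -0.1236 -0.0857 0.5698
0.57 1117 -0.1235 -0.0852 0.59
0.59 1547 -0.1227 -0.085 0.61
0.61 1254 -0.1225 -0.0843 0.63
0.63 989 -0.1217 -0.084 0.65
0.65 1074 -0.1215 -0.0835 0.67
0.67 514 -0.1206 -0.0836 0.6774
```

View pics/w5.png

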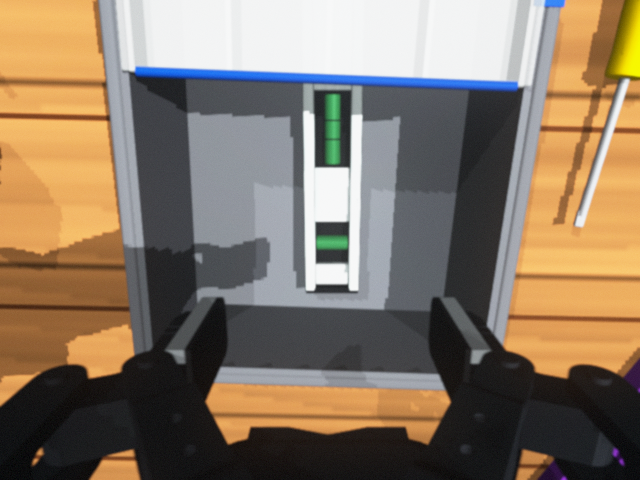

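View pics/s5.png

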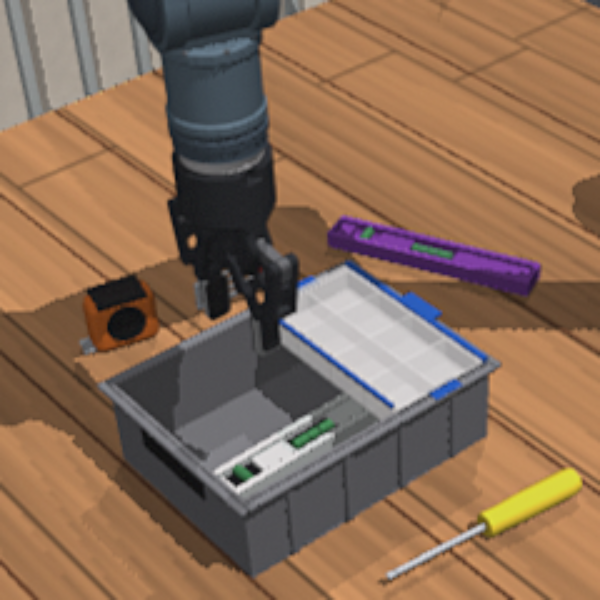

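```bash
python3 - <<'E'
from p import *
rows([([.620,-.105,.05],rot(1.3,0)),([.620,-.105,.003],rot(1.3,0))])
E
```

```text
[1.9, 1.9, 109.5] [0.0, 0.0, -0.0]
[1.9, 1.9, 156.5] [0.0, 0.0, -0.0]
```

Request:
apply_moves([
  {"dp": [1,1,10],"delta_rot": [0,0,0],"fingers": 0},
  {"dp": [2,2,25],"delta_rot": [0,0,0],"fingers": 0},
  {"dp": [2,2,40],"delta_rot": [0,0,0],"fingers": 0},
  {"dp": [2,2,55],"delta_rot": [0,0,0],"fingers": 0},
  {"dp": [2,2,70],"delta_rot": [0,0,0],"fingers": 0},
  {"dp": [2,2,85],"delta_rot": [0,0,0],"fingers": 0},
  {"dp": [2,2,100],"delta_rot": [0,0,0],"fingers": 0},
  {"dp": [2,2,110],"delta_rot": [0,0,0],"fingers": 0},
])

```text
time_s: 8.85
tool_pos: [0.618, -0.105, 0.0483]
ee_rot: [-0.011, 1.0, 0.0, -0.001]
wrist_force: [0.3, 0.2, -0.2]
width: 0.0854
```

Request:
apply_moves([
  {"dp": [0,0,10],"delta_rot": [0,0,0],"fingers": 0},
  {"dp": [0,0,20],"delta_rot": [0,0,0],"fingers": 0},
  {"dp": [0,0,28],"delta_rot": [0,0,0],"fingers": 0},
  {"dp": [0,0,34],"delta_rot": [0,0,0],"fingers": 0},
  {"dp": [0,0,39],"delta_rot": [0,0,0],"fingers": 0},
  {"dp": [0,0,42],"delta_rot": [0,0,0],"fingers": 0},
  {"dp": [0,0,44],"delta_rot": [0,0,0],"fingers": 0},
  {"dp": [0,0,46],"delta_rot": [0,0,0],"fingers": 0},
])

```text
time_s: 9.65
tool_pos: [0.6205, -0.1054, 0.0039]
ee_rot: [-0.011, 1.0, -0.0, 0.0]
wrist_force: [0.4, 0.2, -0.3]
width: 0.0855
```

```bash
python3 - <<'E'
from p import *
upd([2,2,110],[0,0,0]);upd([0,0,46],[0,0,0])
s=env.state(); print(get()[0],s["tool_pos"],s["wrist_force"],s["time_s"],s["width"])
w=env.read_camera("wrist"); cv2.imwrite("pics/w6.png",w["frame"])
E
```

```text
[ 0.61993494 -0.1049122   0.0035    ] [ 0.62052098 -0.10538506  0.00389741] [ 0.40094013  0.15504003 -0.28070909] 9.65 0.08545774356697025
```

View pics/w6.png

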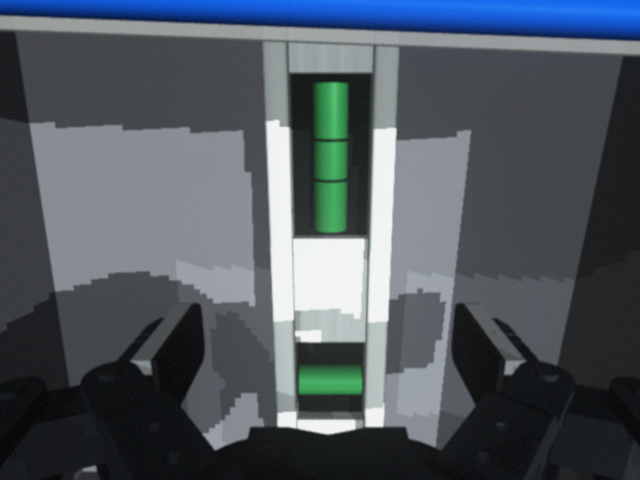

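Level centred between the fingers. Close.

Request:
apply_moves([
  {"dp": [0,0,0],"delta_rot": [0,0,0],"fingers": 0.2},
  {"dp": [0,0,0],"delta_rot": [0,0,0],"fingers": 0.4},
  {"dp": [0,0,0],"delta_rot": [0,0,0],"fingers": 0.6},
  {"dp": [0,0,0],"delta_rot": [0,0,0],"fingers": 1},
  {"dp": [0,0,0],"delta_rot": [0,0,0],"fingers": 1},
  {"dp": [0,0,0],"delta_rot": [0,0,0],"fingers": 1},
  {"dp": [0,0,0],"delta_rot": [0,0,0],"fingers": 1},
  {"dp": [0,0,0],"delta_rot": [0,0,0],"fingers": 1},
])

```text
time_s: 10.5
tool_pos: [0.6207, -0.1055, 0.0043]
ee_rot: [-0.011, 1.0, -0.0, 0.001]
wrist_force: [0.5, 1.1, 5.3]
width: 0.0366
```

```bash
python3 - <<'E'
from p import *
s=env.state(); print(get()[0],s["tool_pos"],s["wrist_force"],s["time_s"],s["width"],s["q"].round(3))
c=env.read_camera("scene"); cv2.imwrite("pics/s6.png",cv2.resize(c["frame"][60:300,160:400],None,fx=2.5,fy=2.5))
w=env.read_camera("wrist"); cv2.imwrite("pics/w7.png",w["frame"])
E
```

```text
[ 0.61993494 -0.1049122   0.0035    ] [ 0.62074124 -0.10546535  0.00427189] [0.50953863 1.05242226 5.29446793] 10.5 0.036559799976519994 [-0.269  0.635 -0.113  0.822  0.    -0.291]
```

View pics/w7.png

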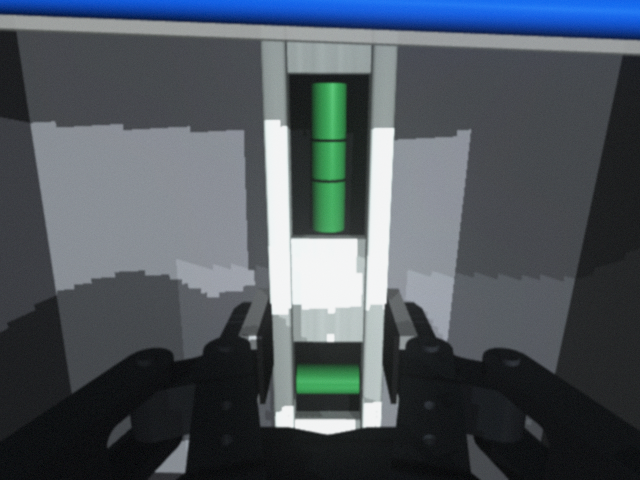

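View pics/s6.png

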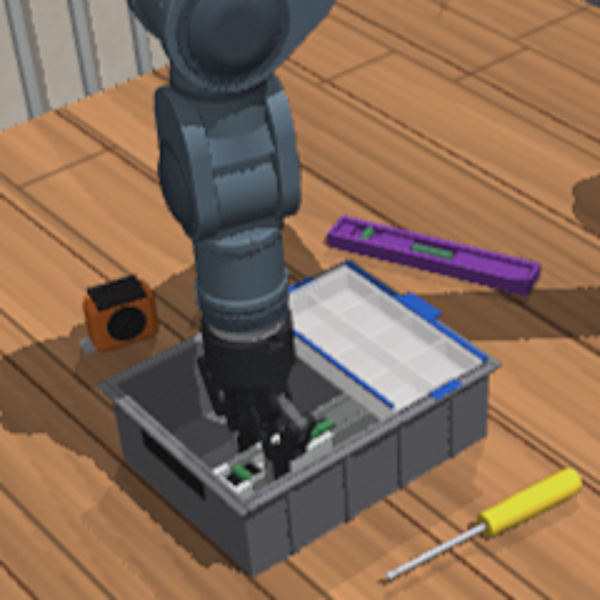

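```bash
cat > path.py <<'E'
from p import *
K=np.array([[450,4,0],[450,6,8],[451,7,16],[460,8,20],[475,8,25],[490,9,29],[505,11,35],[520,16,42],[540,22,48],[560,38,50],[562,70,50],[562,125,50]],float)
def pose(k):
    n0,n1,th=k; t=np.radians(th)
    x=n0+170*np.cos(t)+.5*np.sin(t); z=n1+170*np.sin(t)-.5*np.cos(t)
    x/=1000; z/=1000
    return np.array([x,-.1049+(x-.62)*.0227,z]),rot(1.3,th)
def seg(us):
    T=[]
    for u in us:
        k=[np.interp(u,range(len(K)),K[:,i]) for i in range(3)]
        T.append(pose(k))
    rows(T)
def summ():
    s=env.state(); p,r=get(); print("cmd",p.round(4),"meas",s["tool_pos"].round(4),"f",s["wrist_force"].round(1),"t",s["time_s"],"w",round(s["width"],4),"q",s["q"].round(2),"roterr",(r.inv()*R.from_quat(s["ee_rot"])).as_rotvec(degrees=True).round(2))
E
python3 -c "
from path import *
print(get()[0],pose(K[0])[0]); seg(np.arange(1,9)*.25)"
```

```text
[ 0.61993494 -0.1049122   0.0035    ] [ 0.62   -0.1049  0.0035]
[0.0, 0.0, -6.4] [-0.0, -2.0, -0.0]
[0.3, 0.0, -12.9] [-0.0, -4.0, -0.0]
[0.8, 0.0, -19.3] [-0.0, -6.0, -0.0]
[1.5, 0.0, -25.7] [-0.0, -8.0, -0.0]
[2.2, 0.0, -31.8] [-0.0, -10.0, -0.0]
[3.0, 0.0, -37.9] [-0.0, -12.0, -0.0]
[4.1, 0.0, -43.9] [-0.0, -14.0, -0.0]
[5.4, 0.0, -49.9] [-0.0, -16.0, -0.0]
```

Request:
apply_moves([
  {"dp": [0,0,-6.5],"delta_rot": [0,-2,0],"fingers": 1},
  {"dp": [0.3,0,-13],"delta_rot": [0,-4,0],"fingers": 1},
  {"dp": [0.8,0,-19.5],"delta_rot": [0,-6,0],"fingers": 1},
  {"dp": [1.5,0,-26],"delta_rot": [0,-8,0],"fingers": 1},
  {"dp": [2.2,0,-32],"delta_rot": [0,-10,0],"fingers": 1},
  {"dp": [3,0,-38],"delta_rot": [0,-12,0],"fingers": 1},
  {"dp": [4,0,-44],"delta_rot": [0,-14,0],"fingers": 1},
  {"dp": [5.5,0,-50],"delta_rot": [0,-16,0],"fingers": 1},
])

```text
time_s: 11.4
tool_pos: [0.6134, -0.105, 0.0528]
ee_rot: [-0.011, 0.99, 0.002, 0.139]
wrist_force: [0.9, -0.8, -1.3]
width: 0.036
```

```bash
python3 - <<'E'
from path import *
upd([5.5,0,-50],[0,-16,0]); summ()
c=env.read_camera("scene"); cv2.imwrite("pics/s8.png",cv2.resize(c["frame"][60:300,160:400],None,fx=2.5,fy=2.5))
w=env.read_camera("wrist"); cv2.imwrite("pics/w8.png",w["frame"])
seg(2+np.arange(1,9)*.25)
E
```

```text
cmd [ 0.6144 -0.105   0.0535] meas [ 0.6134 -0.105   0.0528] f [ 0.9 -0.8 -1.3] t 11.4 w 0.036 q [-0.32  0.39 -0.45  0.47  0.09 -0.33] roterr [-0.05  0.07  0.01]
[-2.3, 0.0, -2.4] [-0.0, -1.0, -0.0]
[-4.5, 0.0, -5.0] [-0.0, -2.0, -0.0]
[-6.6, 0.0, -7.6] [-0.0, -3.0, -0.0]
[-8.6, 0.0, -10.2] [-0.0, -4.0, -0.0]
[-11.9, 0.0, -12.9] [-0.0, -5.2, -0.0]
[-15.2, 0.0, -15.5] [-0.0, -6.5, -0.0]
[-18.3, 0.0, -18.2] [-0.0, -7.7, -0.0]
[-21.4, 0.0, -20.8] [-0.0, -9.0, -0.0]
```

View pics/w8.png

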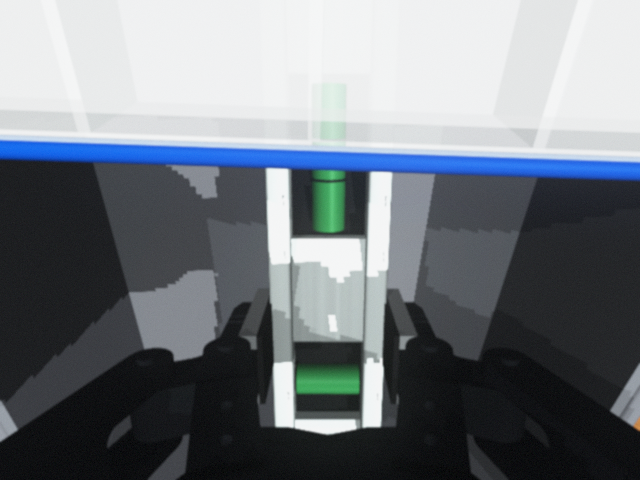

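View pics/s8.png

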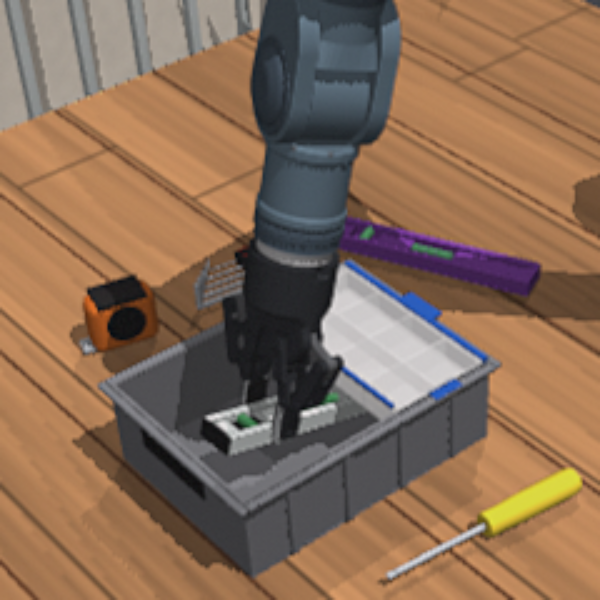

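Request:
apply_moves([
  {"dp": [-2.3,0,-2.4],"delta_rot": [0,-1,0],"fingers": 1},
  {"dp": [-4.5,0,-5],"delta_rot": [0,-2,0],"fingers": 1},
  {"dp": [-6.6,0,-7.6],"delta_rot": [0,-3,0],"fingers": 1},
  {"dp": [-8.6,0,-10],"delta_rot": [0,-4,0],"fingers": 1},
  {"dp": [-12,0,-13],"delta_rot": [0,-5.2,0],"fingers": 1},
  {"dp": [-15,0,-15.5],"delta_rot": [0,-6.5,0],"fingers": 1},
  {"dp": [-18,0,-18],"delta_rot": [0,-7.7,0],"fingers": 1},
  {"dp": [-21.5,0,-21],"delta_rot": [0,-9,0],"fingers": 1},
])

```text
time_s: 12.3
tool_pos: [0.6296, -0.1051, 0.0801]
ee_rot: [-0.011, 0.976, 0.002, 0.217]
wrist_force: [-0.1, -1.1, -0.9]
width: 0.0364
```

```bash
python3 - <<'E'
from path import *
upd([-21.5,0,-21],[0,-9,0]); summ()
seg(4+np.arange(1,9)*.25)
E
```

```text
cmd [ 0.6293 -0.1047  0.0796] meas [ 0.6296 -0.1051  0.0801] f [-0.1 -1.1 -0.9] t 12.3 w 0.0364 q [-0.34  0.3  -0.57  0.29  0.15 -0.33] roterr [-0.01 -0.09  0.  ]
[-3.4, 0.0, -1.4] [-0.0, -1.0, -0.0]
[-6.8, 0.0, -3.0] [-0.0, -2.0, -0.0]
[-10.2, 0.0, -4.6] [-0.0, -3.0, -0.0]
[-13.5, 0.0, -6.2] [-0.0, -4.0, -0.0]
[-16.8, 0.0, -9.5] [-0.0, -5.5, -0.0]
[-19.9, 0.0, -12.8] [-0.0, -7.0, -0.0]
[-22.9, 0.0, -16.1] [-0.0, -8.5, -0.0]
[-25.8, 0.0, -19.4] [-0.0, -10.0, -0.0]
```

Request:
apply_moves([
  {"dp": [-3.4,0,-1.4],"delta_rot": [0,-1,0],"fingers": 1},
  {"dp": [-6.8,0,-3],"delta_rot": [0,-2,0],"fingers": 1},
  {"dp": [-10.2,0,-4.6],"delta_rot": [0,-3,0],"fingers": 1},
  {"dp": [-13.5,0,-6.2],"delta_rot": [0,-4,0],"fingers": 1},
  {"dp": [-17,0,-9.5],"delta_rot": [0,-5.5,0],"fingers": 1},
  {"dp": [-20,0,-12.8],"delta_rot": [0,-7,0],"fingers": 1},
  {"dp": [-23,0,-16],"delta_rot": [0,-8.5,0],"fingers": 1},
  {"dp": [-26,0,-19.5],"delta_rot": [0,-10,0],"fingers": 1},
])

```text
time_s: 13.1
tool_pos: [0.645, -0.1048, 0.1088]
ee_rot: [-0.011, 0.953, 0.003, 0.301]
wrist_force: [0.1, 0.3, -0.5]
width: 0.0367
```

```bash
python3 - <<'E'
from path import *
upd([-26,0,-19.5],[0,-10,0]); summ()
c=env.read_camera("scene"); cv2.imwrite("pics/s9.png",cv2.resize(c["frame"][60:300,160:400],None,fx=2.5,fy=2.5))
seg(6+np.arange(1,9)*.25)
E
```

```text
cmd [ 0.6446 -0.1044  0.1083] meas [ 0.645  -0.1048  0.1088] f [ 0.1  0.3 -0.5] t 13.1 w 0.0367 q [-0.36  0.23 -0.71  0.06  0.22 -0.32] roterr [-0.01 -0.09 -0.  ]
[-3.6, 0.0, -4.0] [-0.0, -1.7, -0.0]
[-7.1, 0.0, -8.0] [-0.0, -3.5, -0.0]
[-10.5, 0.0, -12.1] [-0.0, -5.2, -0.0]
[-13.8, 0.0, -16.1] [-0.0, -7.0, -0.0]
[-18.1, 0.0, -18.9] [-0.0, -8.5, -0.0]
[-22.4, 0.0, -21.6] [-0.0, -10.0, -0.0]
[-26.5, 0.0, -24.4] [-0.0, -11.5, -0.0]
[-30.6, 0.0, -27.1] [-0.0, -13.0, -0.0]
```

View pics/s9.png

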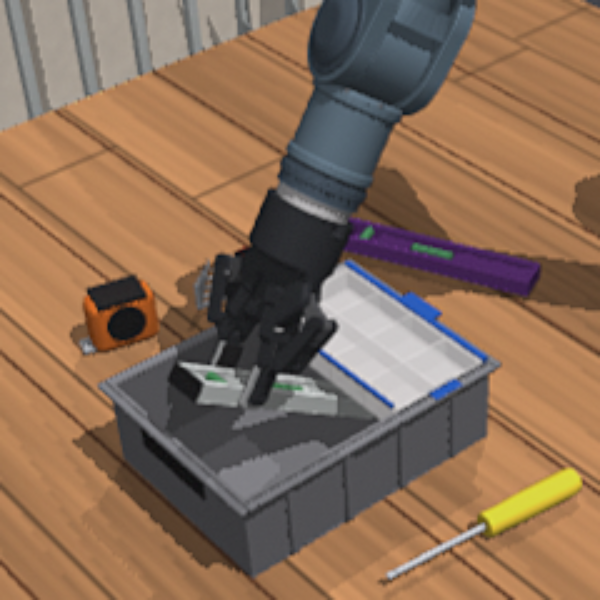

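```bash
sed -i 's/\[520,16,42\].*\],float/[520,15,38],[540,26,40],[560,42,40],[563,75,40],[563,125,40]],float/' path.py; python3 - <<'E'
from path import *
print(K[6:]); seg(6+np.arange(1,9)*.25)
E
```

```text
[[505.  11.  35.]
 [520.  15.  38.]
 [540.  26.  40.]
 [560.  42.  40.]
 [563.  75.  40.]
 [563. 125.  40.]]
[-3.5, 0.0, -0.8] [-0.0, -0.7, -0.0]
[-7.1, 0.0, -1.7] [-0.0, -1.5, -0.0]
[-10.7, 0.0, -2.6] [-0.0, -2.2, -0.0]
[-14.2, 0.0, -3.5] [-0.0, -3.0, -0.0]
[-19.8, 0.0, -4.3] [-0.0, -3.5, -0.0]
[-25.4, 0.0, -5.2] [-0.0, -4.0, -0.0]
[-30.9, 0.0, -6.1] [-0.0, -4.5, -0.0]
[-36.5, 0.0, -6.9] [-0.0, -5.0, -0.0]
```

Request:
apply_moves([
  {"dp": [-3.5,0,-0.8],"delta_rot": [0,-0.7,0],"fingers": 1},
  {"dp": [-7,0,-1.7],"delta_rot": [0,-1.5,0],"fingers": 1},
  {"dp": [-10.5,0,-2.6],"delta_rot": [0,-2.2,0],"fingers": 1},
  {"dp": [-14,0,-3.5],"delta_rot": [0,-3,0],"fingers": 1},
  {"dp": [-20,0,-4.3],"delta_rot": [0,-3.5,0],"fingers": 1},
  {"dp": [-25.5,0,-5.2],"delta_rot": [0,-4,0],"fingers": 1},
  {"dp": [-31,0,-6],"delta_rot": [0,-4.5,0],"fingers": 1},
  {"dp": [-36.5,0,-7],"delta_rot": [0,-5,0],"fingers": 1},
])

```text
time_s: 13.95
tool_pos: [0.6713, -0.1042, 0.1357]
ee_rot: [-0.011, 0.939, 0.004, 0.342]
wrist_force: [0.1, -0.5, -1.5]
width: 0.0367
```

```bash
python3 - <<'E'
from path import *
upd([-36.5,0,-7],[0,-5,0]); summ()
seg([8.25,8.5,8.75,9,9.25,9.5,9.75,10])
E
```

```text
cmd [ 0.6705 -0.1038  0.1349] meas [ 0.6713 -0.1042  0.1357] f [ 0.1 -0.5 -1.5] t 13.95 w 0.0367 q [-0.36  0.22 -0.71 -0.02  0.24 -0.3 ] roterr [-0.   -0.06 -0.  ]
[-6.4, 0.0, 0.2] [-0.0, 0.0, -0.0]
[-12.8, 0.0, 0.4] [-0.0, 0.0, -0.0]
[-19.2, 0.0, 0.5] [-0.0, 0.0, -0.0]
[-25.6, 0.0, 0.7] [-0.0, 0.0, -0.0]
[-31.5, 0.0, -5.2] [-0.0, 0.0, -0.0]
[-37.4, 0.0, -11.0] [-0.0, 0.0, -0.0]
[-43.2, 0.0, -16.8] [-0.0, 0.0, -0.0]
[-49.1, 0.0, -22.7] [-0.0, 0.0, -0.0]
```

Request:
apply_moves([
  {"dp": [-6.5,0,0],"delta_rot": [0,0,0],"fingers": 1},
  {"dp": [-13,0,0],"delta_rot": [0,0,0],"fingers": 1},
  {"dp": [-19.5,0,0.5],"delta_rot": [0,0,0],"fingers": 1},
  {"dp": [-26,0,0.5],"delta_rot": [0,0,0],"fingers": 1},
  {"dp": [-32,0,-5],"delta_rot": [0,0,0],"fingers": 1},
  {"dp": [-38,0,-11],"delta_rot": [0,0,0],"fingers": 1},
  {"dp": [-43.5,0,-17],"delta_rot": [0,0,0],"fingers": 1},
  {"dp": [-49.5,0,-23],"delta_rot": [0,0,0],"fingers": 1},
])

```text
time_s: 14.75
tool_pos: [0.6938, -0.1037, 0.1856]
ee_rot: [-0.01, 0.94, 0.004, 0.342]
wrist_force: [-0.4, -0.3, -1.4]
width: 0.0367
```

```bash
python3 - <<'E'
from path import *
upd([-49.5,0,-23],[0,0,0]); summ()
c=env.read_camera("scene"); cv2.imwrite("pics/s10.png",cv2.resize(c["frame"][60:300,160:400],None,fx=2.5,fy=2.5))
seg([10.125,10.25,10.375,10.5,10.625,10.75,10.875,11])
E
```

```text
cmd [ 0.6936 -0.1033  0.1844] meas [ 0.6938 -0.1037  0.1856] f [-0.4 -0.3 -1.4] t 14.75 w 0.0367 q [-0.34  0.19 -0.59  0.13  0.23 -0.28] roterr [ 0.   -0.01  0.  ]
[-3.6, 0.0, -4.5] [-0.0, 0.0, -0.0]
[-7.7, 0.0, -9.3] [-0.0, 0.0, -0.0]
[-11.7, 0.0, -14.0] [-0.0, 0.0, -0.0]
[-15.7, 0.0, -18.8] [-0.0, 0.0, -0.0]
[-19.7, 0.0, -23.6] [-0.0, 0.0, -0.0]
[-23.7, 0.0, -28.4] [-0.0, 0.0, -0.0]
[-27.7, 0.0, -33.2] [-0.0, 0.0, -0.0]
[-31.8, 0.0, -38.0] [-0.0, 0.0, -0.0]
```

View pics/s10.png

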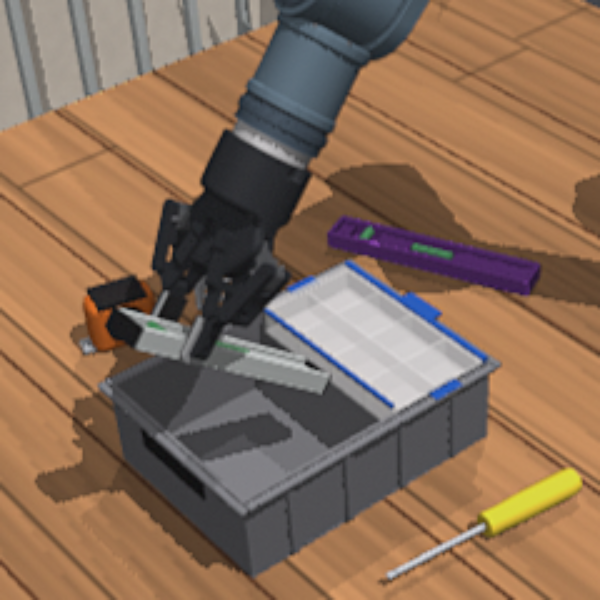

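Request:
apply_moves([
  {"dp": [-3.6,0,-4.5],"delta_rot": [0,0,0],"fingers": 1},
  {"dp": [-7.7,0,-9.3],"delta_rot": [0,0,0],"fingers": 1},
  {"dp": [-11.7,0,-14],"delta_rot": [0,0,0],"fingers": 1},
  {"dp": [-15.7,0,-18.8],"delta_rot": [0,0,0],"fingers": 1},
  {"dp": [-19.7,0,-23.6],"delta_rot": [0,0,0],"fingers": 1},
  {"dp": [-23.7,0,-28.4],"delta_rot": [0,0,0],"fingers": 1},
  {"dp": [-27.7,0,-33.2],"delta_rot": [0,0,0],"fingers": 1},
  {"dp": [-32,0,-38],"delta_rot": [0,0,0],"fingers": 1},
])

```text
time_s: 15.6
tool_pos: [0.694, -0.1037, 0.2348]
ee_rot: [-0.01, 0.94, 0.004, 0.342]
wrist_force: [-0.7, -0.1, -1.0]
width: 0.0372
```

```bash
python3 - <<'E'
from path import *
upd([-32,0,-38],[0,0,0]); summ()
p,r=get()
# level out: TCP to (.62,y,.20), pitch 40->0 over 16 rows
T=[]
for i in range(1,17):
    a=i/16; P=p*(1-a)+np.array([.62,-.104,.215])*a; T.append((P,rot(1.3,40*(1-a))))
rows(T[:8])
E
```

```text
cmd [ 0.6937 -0.1033  0.2341] meas [ 0.694  -0.1037  0.2348] f [-0.7 -0.1 -1. ] t 15.6 w 0.0372 q [-0.34  0.13 -0.51  0.26  0.23 -0.28] roterr [-0.  0.  0.]
[4.3, 0.1, -2.0] [-0.0, 2.5, -0.0]
[8.6, 0.1, -4.1] [-0.0, 5.0, -0.0]
[12.9, 0.2, -6.1] [-0.0, 7.5, -0.0]
[17.2, 0.2, -8.2] [-0.0, 10.0, -0.0]
[21.5, 0.3, -10.2] [-0.0, 12.5, -0.0]
[25.8, 0.3, -12.3] [-0.0, 15.0, -0.0]
[30.1, 0.4, -14.3] [-0.0, 17.5, -0.0]
[34.4, 0.5, -16.4] [-0.0, 20.0, -0.0]
```

Request:
apply_moves([
  {"dp": [4.3,0,-2],"delta_rot": [0,2.5,0],"fingers": 1},
  {"dp": [8.6,0,-4],"delta_rot": [0,5,0],"fingers": 1},
  {"dp": [13,0,-6],"delta_rot": [0,7.5,0],"fingers": 1},
  {"dp": [17,0,-8],"delta_rot": [0,10,0],"fingers": 1},
  {"dp": [21.5,0,-10],"delta_rot": [0,12.5,0],"fingers": 1},
  {"dp": [26,0,-12],"delta_rot": [0,15,0],"fingers": 1},
  {"dp": [30,0,-14],"delta_rot": [0,17.5,0],"fingers": 1},
  {"dp": [34.5,0,-16],"delta_rot": [0,20,0],"fingers": 1},
])

```text
time_s: 16.4
tool_pos: [0.6575, -0.1046, 0.2251]
ee_rot: [-0.011, 0.985, 0.002, 0.173]
wrist_force: [0.0, 0.1, -2.0]
width: 0.0368
```

```bash
python3 - <<'E'
from path import *
upd([34.5,0,-16],[0,20,0]); summ()
p,r=get()
T=[]
for i in range(1,9):
    a=min(i/7,1); P=p*(1-a)+np.array([.62,-.104,.215])*a; T.append((P,rot(1.3,20*(1-a))))
rows(T)
E
```

```text
cmd [ 0.657  -0.1041  0.2241] meas [ 0.6575 -0.1046  0.2251] f [ 0.   0.1 -2. ] t 16.4 w 0.0368 q [-0.3   0.27 -0.15  0.82  0.11 -0.31] roterr [ 0.    0.04 -0.01]
[5.4, 0.1, -0.6] [-0.0, 2.9, -0.0]
[10.8, 0.3, -1.2] [-0.0, 5.7, -0.0]
[16.2, 0.4, -1.7] [-0.0, 8.6, -0.0]
[21.7, 0.5, -2.3] [-0.0, 11.4, -0.0]
[27.1, 0.7, -2.9] [-0.0, 14.3, -0.0]
[32.5, 0.8, -3.5] [-0.0, 17.1, -0.0]
[37.9, 0.9, -4.1] [-0.0, 20.0, -0.0]
[37.9, 0.9, -4.1] [-0.0, 20.0, -0.0]
```

Request:
apply_moves([
  {"dp": [5,0,-0.6],"delta_rot": [0,3,0],"fingers": 1},
  {"dp": [11,0,-1.2],"delta_rot": [0,6,0],"fingers": 1},
  {"dp": [16,0,-1.7],"delta_rot": [0,9,0],"fingers": 1},
  {"dp": [22,0,-2.3],"delta_rot": [0,12,0],"fingers": 1},
  {"dp": [27,0,-3],"delta_rot": [0,15,0],"fingers": 1},
  {"dp": [32,0,-3.5],"delta_rot": [0,18,0],"fingers": 1},
  {"dp": [36,0,-4],"delta_rot": [0,19.5,0],"fingers": 1},
  {"dp": [38,0,-4],"delta_rot": [0,20,0],"fingers": 1},
])

```text
time_s: 17.2
tool_pos: [0.621, -0.1053, 0.2151]
ee_rot: [-0.011, 1.0, 0.0, -0.0]
wrist_force: [0.9, 0.3, -1.4]
width: 0.0369
```

Request:
apply_moves([
  {"dp": [0,0,0],"delta_rot": [0,0,0],"fingers": 1},
  {"dp": [0,0,0],"delta_rot": [0,0,0],"fingers": 1},
  {"dp": [0,0,0],"delta_rot": [0,0,0],"fingers": 1},
  {"dp": [0,0,0],"delta_rot": [0,0,0],"fingers": 1},
  {"dp": [0,0,0],"delta_rot": [0,0,0],"fingers": 1},
  {"dp": [0,0,0],"delta_rot": [0,0,0],"fingers": 1},
  {"dp": [0,0,0],"delta_rot": [0,0,0],"fingers": 1},
  {"dp": [0,0,0],"delta_rot": [0,0,0],"fingers": 1},
])

```text
time_s: 18.0
tool_pos: [0.6203, -0.1053, 0.2152]
ee_rot: [-0.011, 1.0, 0.0, 0.0]
wrist_force: [0.0, -0.2, -1.7]
width: 0.0369
```

```bash
python3 - <<'E'
from path import *
upd([38,0,-4],[0,20,0]); summ()
for n in ["scene","top"]:
    c=env.read_camera(n); cv2.imwrite(f"pics/{n}11.png",c["frame"])
    for t in ["flap_edge","level_center","level_far_end","level_near_end","screwdriver_grip","hex_center","tape_center"]:
        print(n,t,[(np.round(d["location"],3).tolist(),round(d["score"],2)) for d in env.pinpoint(t,c)[:5]])
w=env.read_camera("wrist"); cv2.imwrite("pics/w11.png",w["frame"])
# level top plane from the wrist camera, in world
s=env.state();T=w["T_tool_cam"];K2=w["mtx"];v,u=np.mgrid[60:300,270:390];z=w["range_z"][60:300,270:390]
P=np.stack([(u-K2[0,2])/K2[0,0]*z,(v-K2[1,2])/K2[1,1]*z,z],-1).reshape(-1,3)
W=(P@T[:3,:3].T+T[:3,3])@R.from_quat(s["ee_rot"]).as_matrix().T+s["tool_pos"]
m=(z.reshape(-1)>0)&(W[:,2]>.19)&(W[:,2]<.27); A=W[m]
print(m.sum(),A.min(0),A.max(0),np.polyfit(A[:,0],A[:,2],1))
E
```

```text
cmd [ 0.62   -0.1049  0.2149] meas [ 0.6203 -0.1053  0.2152] f [ 0.  -0.2 -1.7] t 18.0 w 0.0369 q [-0.27  0.5   0.22  1.3   0.   -0.29] roterr [-0.01 -0.   -0.  ]
scene flap_edge [([0.432, -0.11, 0.087], 0.86)]
scene level_center [([0.564, -0.103, 0.225], 0.96), ([0.785, 0.148, 0.007], 0.96), ([0.288, 0.21, 0.008], 0.95), ([0.288, -0.249, 0.01], 0.94), ([0.547, 0.311, 0.008], 0.77)]
scene level_far_end [([0.889, 0.092, 0.006], 0.83), ([0.333, -0.352, 0.004], 0.82), ([0.438, 0.287, 0.01], 0.74), ([0.68, -0.103, 0.224], 0.66), ([0.358, 0.299, 0.01], 0.61)]
scene level_near_end [([0.666, 0.34, 0.012], 0.92), ([0.242, -0.143, 0.012], 0.81), ([0.449, -0.109, 0.225], 0.78), ([0.681, 0.199, 0.005], 0.73), ([0.218, 0.121, 0.007], 0.68)]
scene screwdriver_grip [([0.488, 0.088, 0.012], 0.84)]
scene hex_center [([0.432, -0.109, 0.088], 0.46)]
scene tape_center [([0.602, -0.359, 0.027], 0.58)]
top flap_edge []
top level_center [([0.788, 0.147, 0.008], 0.69), ([0.547, 0.319, 0.013], 0.66), ([0.286, 0.212, 0.002], 0.59)]
top level_far_end [([0.36, 0.306, 0.008], 0.91), ([0.89, 0.095, 0.008], 0.78), ([0.333, -0.352, 0.011], 0.56)]
top level_near_end [([0.663, 0.336, 0.009], 0.98), ([0.219, 0.122, 0.008], 0.87), ([0.681, 0.196, 0.008], 0.82)]
top screwdriver_grip [([0.487, 0.087, 0.013], 0.81)]
top hex_center [([0.439, -0.36, 0.006], 0.42)]
top tape_center []
28578 [ 0.53390089 -0.12324049  0.21915914] [ 0.60926243 -0.0825746   0.23463594] [0.02144263 0.21630074]
```

View pics/scene11.png

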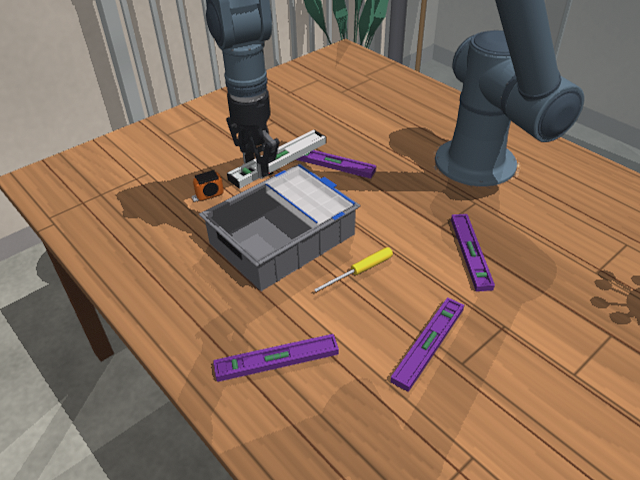

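View pics/top11.png

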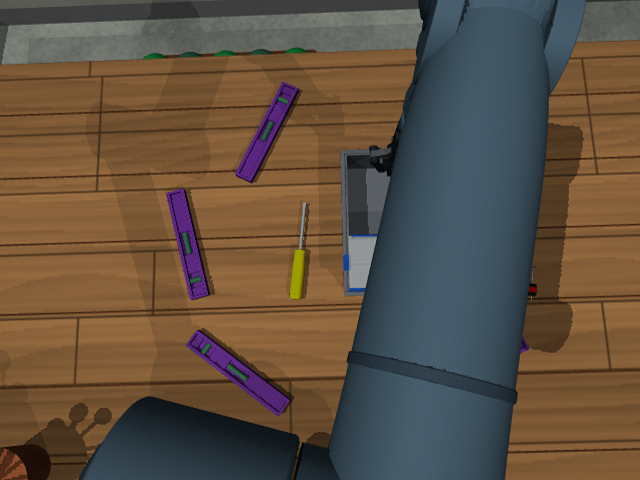

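```bash
python3 -c "
from plant import env
print(env.state()['width'],env.job_done())"
```

```text
the job is handed in; nothing more can be done
0.036470119231462816 None
```

I closed the flap, drew the level out of the tray on the slant and handed the job in at about 19 s, with the gripper still holding the level.

**What I did:** I lowered the flap slowly along its arc with shut fingers until it met the stop, at about 13 N. I then gripped the silver level in the open half, tipped it to about 40° while drawing it out past the parts box, lifted it clear and set it level again.

**Last checks:**
- **Level:** the two ends were found at z 0.224 and 0.225 m, with the centre at about 0.225 m, so it is horizontal to about 1° and roughly 13 cm above the rim. The grip opening stayed at 37 mm and the wrist force showed only the level's weight.
- **Flap:** its free edge was found at z 0.087 m, which means closed.
- **Screwdriver and tape measure:** these were found within about 2–4 mm of where they started. The tape measure's only reading at the end was a middling one from the scene camera.
- **Hex keys:** the scene network's only answer was a false one on the flap, and the top camera saw them only partly behind the arm. That reading was low-scoring but matched their first position.

The first top view and the wrist view put the level's sideways position about 3 mm apart. I gripped midway between the two readings, and the grasp came out centred.

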